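# Fetch a fudge carton from the hinged oak chest to the shop scale

## Task

A customer wants the red fudge carton weighed. Swing the oak chest's lid up and over past its balance so that it stays open by itself, lift the red-topped carton out and set it down upright, without dropping it, on the platter of the shop scale. Leave the lid open, the blue carton standing in its place in the chest, and everything else on the counter where it is.

Things in the scene. Friction and masses are not known exactly. Their poses are not given: they have to be found in the camera images.
- chest: Oak stock chest fixed to the counter, 150 mm (its x) by 280 mm (y), walls and floor 10 mm thick, rim 126 mm above the counter, inside 130 by 260 mm, brass corners. On the left or the right, turned up to 0.25 rad. Origin: centre of its underside; its x points from the front wall (nearest the robot) to the hinged far wall, z up.
- lid (a joint): Hinge of the chest's lid, rad: 0 shut, grows as the lid swings up and away from the robot. The lid is a 12 mm oak board (about 0.27 to 0.53 kg) with nearly free hinges: below about 1.5 rad it falls shut, past that it falls open against the hinge stop at 1.9 rad and stays there. No catch; about 3 N at the lip lifts it.
- lid_lip (a point): Middle of the lid's front edge, at its underside. The shut lid overhangs the chest's front wall by 22 mm as a lip that a fingertip can lift from below; the lip runs the lid's full width of 292 mm, its underside 126 mm above the counter when shut. Moves with the lid.
- lid_hinge (a point): Middle of the lid's hinge line, along the outer top edge of the chest's far wall, 126 mm above the counter and 172 mm from the lip; the line runs along the chest's y.
- carton_red: Fudge carton, brown card with red top and upper sleeve, 42 mm (its x) by 60 mm (y) by 105 mm tall (z, up), 0.15 to 0.31 kg, loose, standing on the chest's inner floor. The two cartons start about 130 mm apart along the chest's y, near its middle in x, within 0.2 rad of its yaw; which is on which side varies. Origin: centre of its underside. This is the one to take.
- carton_blue: Fudge carton, brown card with blue top and upper sleeve, 42 mm (its x) by 60 mm (y) by 105 mm tall (z, up), 0.15 to 0.31 kg, loose, standing on the chest's inner floor. The two cartons start about 130 mm apart along the chest's y, near its middle in x, within 0.2 rad of its yaw; which is on which side varies. Origin: centre of its underside. It stays in the chest.
- scale_pan (a point): Centre of the top of the shop scale's flat stainless platter, 200 mm (its x) by 250 mm (its y), 85 mm above the counter, rigid. Axes are the scale's.
- scale: Counter scale fixed to the counter, white housing 280 mm (its x) by 250 mm, platter at the far side, a lower sloping console with display and keys at the front; stands on the side of the counter where the chest is not, turned up to 0.25 rad. Origin: centre of its underside; the platter's centre is 40 mm along its +x. Nothing of it is above the platter.
- jar_pink: Glass sweet jar with a knobbed stopper, 100 mm across, 191 mm tall, filled with pink sweets, at the left; a bystander. Origin: centre of its underside.
- bell: Brass counter bell on a black foot, 84 mm across, 55 mm tall, in the middle, near the robot; a bystander. Origin: centre of its underside.
- ribbon: Spool of red ribbon lying flat, 80 mm across, 36 mm tall; a bystander at the far side. Origin: centre of its underside.
- scoop: Stainless sweet scoop, 190 mm long, about 30 mm tall, lying between the chest and the scale; a bystander. Origin: under the back of its trough.
- card_reader: Black card reader, 165 by 78 by 25 mm, beyond the chest or scale at the right; a bystander. Origin: centre of its underside.

How it is judged:
By the outcome, as a careful person would: the job done as asked, in the order asked, and still so for the second after the job is handed in, with the robot touching nothing.
It also fails if it takes over 67 s, if anything falls off the work surface, if the arm or the gripper's body presses on something with over 40 N, if the wrist force passes 120 N, or if a joint passes its speed limit or range.

## Robot

A 6-joint arm with a two-finger parallel gripper is mounted at the origin on the work surface. World frame = base frame: x ahead of the robot, y to its left, z up, the work surface at z = 0. Lengths are in m, angles in rad, forces in N, time in s.
With the tool pointing down it reaches from about 0.3 to 0.775 m from the base axis. Payload 14.6 kg.
Tool frame: the origin (TCP) lies at the very end of the fingers, on their centre line; the grasp point (between the pads) lies 19 mm behind it; z points along the fingers, y is the line along which they close (so a half turn about z gives the same grasp; the last joint's range is limited). The gripper opens to 94 mm and grips with 3 to 60 N. Pads are 16 mm wide; open, the fingers measure 119 mm over their backs; the gripper's body (75 mm by 177 mm) begins 78 mm behind the grasp point.
Start: joints at [1.172, 0.3, 1.521, -0, 1.321, -0.067], TCP at [0.179, 0.52, 0.205] pointing down, gripper open.
Joint ranges: [-3.03, 3.03], [-0.79, 2.21], [0.23, 2.52], [-1.04, 4.18], [0, 3.07], [-2.55, 2.55]. Speed limits (rad/s): [2.22, 2.22, 2.57, 3.14, 3.14, 3.14].

## Interface

Orientations are given as a unit quaternion [x, y, z, w].
In Python, from bench import robot gives the robot as it stands.
- The arm moves only by the tool arm_command, never from a script. Its argument "commands" is a list that holds one entry, the list of rows, each a list of 4 numbers: the shift along the tool's x, y, z in m, then the turn about the tool's z in degrees. A call has 1 to 8 rows; each row is the pose to reach, as a shift and turn from the pose commanded when the call began, along the tool's axes at that moment; what a row does not reach only later rows make up. A row lasts 1/12 s, in which the tool goes at most 41.7 mm and 7.16 degrees, less where a joint would pass 70% of its speed; a pose out of reach is approached as far as the arm can. A call with a gripper value outside its range is refused whole. "grip" is the closure, from -1 (fully open) to 1 (shut), set as the call begins (left out, the last holds). The fingers move at their own pace and stop on an object; the grip force is fixed at half the most. Time passes only in rows, so rows that repeat a pose let the fingers close. It gives the time, the measured TCP pose, the force, the opening and the grip force at its end, in the units of the state.
- robot.get_state(): the state, without advancing time (a new reading comes with each control period).
- robot.camera(name): name is "side" or "top" or "wrist"; returns the picture (480x640x3 uint8, blue, green, red); there is no depth.
- robot.get_calibration(name): a dict with "fx", "fy", "cx", "cy" (pixels), "R" (3x3) and "t" (3): a world point X has camera coordinates R X + t. Camera axes: x right, y down, z forward; pixel columns grow to the right and rows downward; lengths in m; the calibration is good to about 2 mm. A picture is of the moment at which its call begins: read the wrist's pose just before it. get_calibration takes no time and is no camera call; for the wrist camera it gives the pose at the moment of the call.
- robot.finish_job(): hands the job in; it is judged then, once.
Trained networks look in the newest picture that a camera, given by its name, has taken for a name from the list of things; names that differ only in an ending like _2 or _b are one class to them, and where a whole thing is asked for, a point or a joint stands for the part that bears it (a point fixed in the world has none). Each returns a list of dicts, best first, with "score" (0 to 1); they miss things now and then, are a little off and sometimes report something else, mostly with a low value. They report only what shows in the picture. A call takes as long as a camera call.
- robot.masks_of(target, camera): "region" (480x640 bool, what is visible of it).
- robot.tip_of(target, camera): "position" ([x, y, z] in m, in world coordinates, good to about 4 mm: a listed point, or the origin of a listed thing).
The state is a dict: "clock": time; "q": joint angles; "qd": joint speeds; "effort": joint torques, N m; "eef_pos": TCP position; "eef_rot": TCP orientation; "contact_force": force on the tool from outside, world axes, zero at the start; "moment": the same for the moment, N m; "width": opening from 0.0 (shut) to 1.0 (fully open); "grip_force": force on a finger pad.
Only numpy, scipy, OpenCV 4.12 (cv2) and the standard library are available. Lean on these libraries where they do the work, as an engineer would, in place of code of your own. Each camera call takes 0.05 s, during which the arm holds its last target. There are 200 camera calls.

## Working session

There is one attempt and no reset: what is moved stays moved. The work goes in short steps, Python scripts to look and compute and a tool call to move; the robot and the scene stay as the last step left them, time stands still between calls to the robot, and variables do not carry over. Pictures are saved under pics/ and viewed, at most 10 in all, crops included, and the job is handed in when it is done.

Besides the shell and the picture viewer there is one more tool, called by a JSON object that holds its "api" and its "payload". arm_command: Moves the arm, as the interface text tells. Its arguments: {"type":"object","properties":{"commands":{"type":"array","items":{"type":"array","items":{"type":"array","items":{"type":"number"}}}},"grip":{"type":"number"}},"required":["commands"]}

```bash
mkdir -p pics; ls; python3 - <<'E'
from bench import robot
import cv2,numpy as np
s=robot.get_state();print(s['clock'],s['eef_pos'],s['eef_rot'],s['width'])
a=robot.camera("top");b=robot.camera("side")
cv2.imwrite("pics/a.png",np.hstack([cv2.resize(a,(400,300)),cv2.resize(b,(400,300))]))
cv2.imwrite("pics/top.png",a)
for c in("top","side"):
  k=robot.get_calibration(c);print(c,k)
  for n in["chest","lid_lip","lid_hinge","scale_pan","scale","jar_pink","bell","scoop","ribbon","card_reader"]:
    r=robot.tip_of(n,c);print(n,[(np.round(x['position'],3),round(x['score'],2)) for x in r[:2]])
E
```

```text
pics
0.0 [0.17907174 0.5197598  0.20486871] [ 1.65157318e-01  9.86267061e-01 -5.68332154e-04 -1.46323408e-04] 1.0015431225541551
top {'fx': 479.5938588265735, 'fy': 479.5938588265735, 'cx': 324.4543234526489, 'cy': 238.23857631909746, 'R': array([[-2.91951455e-02, -9.99564552e-01, -4.28374232e-03],
       [-9.91034882e-01,  2.95044475e-02, -1.30304838e-01],
       [ 1.30374487e-01,  4.41069362e-04, -9.91464724e-01]]), 't': array([0.01139853, 0.57809451, 1.4912817 ])}
chest [(array([0.62 , 0.257, 0.   ]), 0.64)]
lid_lip [(array([0.522, 0.28 , 0.125]), 0.9), (array([ 0.379, -0.004,  0.005]), 0.59)]
lid_hinge [(array([0.69 , 0.242, 0.124]), 0.86), (array([ 0.612, -0.268,  0.002]), 0.62)]
scale_pan [(array([ 0.65 , -0.263,  0.083]), 0.96)]
scale [(array([ 0.611, -0.265,  0.004]), 0.72)]
jar_pink [(array([ 0.573,  0.521, -0.   ]), 0.7)]
bell [(array([ 0.377, -0.002,  0.006]), 0.7)]
scoop [(array([ 0.578,  0.002, -0.002]), 0.67), (array([ 0.651, -0.262,  0.083]), 0.65)]
ribbon [(array([ 0.797, -0.001, -0.003]), 0.89)]
card_reader [(array([ 0.524, -0.522, -0.003]), 0.87)]
side {'fx': 451.48
[... 231 characters left out ...]
4206]]), 't': array([-0.40831701,  0.36803879,  1.01726433])}
chest [(array([0.616, 0.261, 0.   ]), 0.85)]
lid_lip [(array([0.522, 0.279, 0.122]), 0.97)]
lid_hinge [(array([0.69 , 0.246, 0.125]), 0.75), (array([ 0.38 , -0.002, -0.002]), 0.34)]
scale_pan [(array([ 0.648, -0.26 ,  0.087]), 0.6)]
scale [(array([ 0.606, -0.269, -0.002]), 0.83), (array([0.687, 0.246, 0.129]), 0.19)]
jar_pink [(array([ 0.574,  0.526, -0.006]), 0.8), (array([0.521, 0.282, 0.121]), 0.59)]
bell [(array([ 0.383, -0.003,  0.003]), 0.81), (array([0.688, 0.243, 0.127]), 0.25)]
scoop [(array([0.575, 0.003, 0.004]), 0.6)]
ribbon [(array([ 0.796, -0.003,  0.002]), 0.77)]
card_reader [(array([ 0.518, -0.524, -0.008]), 0.79)]
```

View pics/top.png

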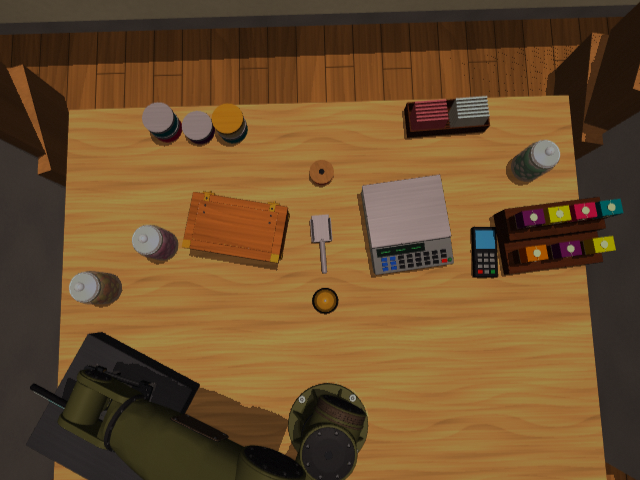

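View pics/a.png

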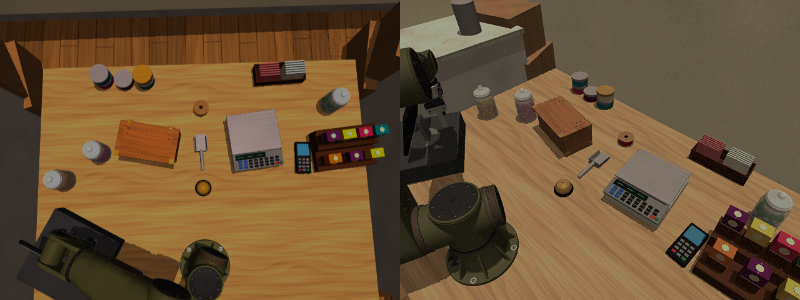

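The chest is on the left (px 237,228), yaw about −0.21, with the scale on the right (px 407,225). The networks agree with the given heights and sizes. The tool has to stay vertical, so I'll stand the closed fingers in front of the lip, press on its edge and lift by friction. First I'll square the tool to the chest.

{"api": "arm_command", "payload": {"commands": [[[-0.379,-0.169,0,-7],[-0.379,-0.169,0,-7],[-0.379,-0.169,0,-7],[-0.379,-0.169,0,-7],[-0.379,-0.169,0,-7],[-0.379,-0.169,0,-7],[-0.379,-0.169,0,-7],[-0.379,-0.169,0,-7]]], "grip": 1}}

```text
clock: 1.77
eef_pos: [0.4221, 0.2925, 0.2057]
eef_rot: [0.105, 0.995, 0.0, 0.0]
contact_force: [0.2, 0.3, 0.4]
width: 0.47
grip_force: 0.0
```

```bash
cat > h.py <<'E'
from bench import robot
import cv2,numpy as np
from scipy.spatial.transform import Rotation as R
def to(p,s=None):
    s=s or robot.get_state()
    return np.round(R.from_quat(s['eef_rot']).inv().apply(np.array(p)-s['eef_pos']),4)
def st():
    s=robot.get_state();r=R.from_quat(s['eef_rot']).as_matrix()
    print(round(s['clock'],2),np.round(s['eef_pos'],4),'toolx',np.round(r[:,0],3),'F',np.round(s['contact_force'],1),s['width'],s['grip_force']);return s
E
python3 - <<'E'
from h import *
st();print(to([.482,.237,.12]))
a=robot.camera("wrist");cv2.imwrite("pics/w.png",a)
E
```

```text
1.77 [0.4221 0.2925 0.2057] toolx [-0.978  0.208 -0.   ] F [0.2 0.3 0.4] 0.46964947908087173 0.0
[-0.0701 -0.0419  0.0857]
```

View pics/w.png

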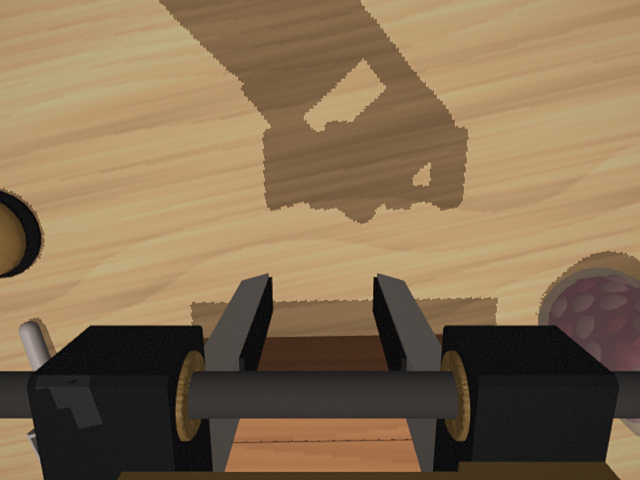

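The wrist view shows two plain finger plates (px 255,310 and 390,310) with the lid behind them, squared to the tool. They have no hook, so it's friction lifting. I'll go down in front of the lip.

{"api": "arm_command", "payload": {"commands": [[[-0.03,-0.042,0.04,0],[-0.06,-0.042,0.08,0],[-0.07,-0.042,0.088,0],[-0.07,-0.042,0.088,0],[-0.07,-0.042,0.088,0],[-0.07,-0.042,0.088,0]]], "grip": 1}}

```text
clock: 2.32
eef_pos: [0.4806, 0.239, 0.1182]
eef_rot: [0.105, 0.995, 0.0, 0.0]
contact_force: [0.7, -0.3, 0.7]
width: 0.017
grip_force: 0.0
```

{"api": "arm_command", "payload": {"commands": [[[-0.008,0,0,0],[-0.014,0,0,0],[-0.018,0,0,0],[-0.022,0,0,0],[-0.022,0,0,0]]]}}

```text
clock: 2.73
eef_pos: [0.5028, 0.234, 0.1178]
eef_rot: [0.105, 0.995, 0.0, 0.0]
contact_force: [0.1, -0.0, -0.2]
width: 0.008
grip_force: 0.0
```

{"api": "arm_command", "payload": {"commands": [[[-0.002,0,0,0],[-0.003,0,0,0],[-0.004,0,0,0],[-0.004,0,0,0]]]}}

```text
clock: 3.07
eef_pos: [0.5044, 0.2336, 0.1174]
eef_rot: [0.104, 0.995, -0.0, -0.002]
contact_force: [-14.0, 0.7, 6.6]
width: 0.002
grip_force: 6.9
```

Contact gives 14 N at about 2.4 mm of push. I'll press a bit more and lift slightly.

{"api": "arm_command", "payload": {"commands": [[[-0.002,0,0,0],[-0.003,0,-0.002,0],[-0.003,0,-0.005,0],[-0.003,0,-0.009,0],[-0.003,0,-0.012,0]]]}}

```text
clock: 3.48
eef_pos: [0.5051, 0.2334, 0.128]
eef_rot: [0.104, 0.995, -0.001, -0.005]
contact_force: [-21.8, 4.7, -0.1]
width: 0.004
grip_force: 11.5
```

```bash
python3 - <<'E'
from h import *
st();robot.camera("side")
print(robot.tip_of("lid_lip","side")[:1])
robot.camera("top")
print(robot.tip_of("lid_lip","top")[:1])
E
```

```text
3.48 [0.5051 0.2334 0.128 ] toolx [-0.978  0.207  0.01 ] F [-21.8   4.7  -0.1] 0.004373167307563619 11.50276355445385
[{'position': [0.5218, 0.2783, 0.1346], 'score': 0.97}]
[]
```

The lip is up about 10 mm, so it's working. I'll follow the arc.

{"api": "arm_command", "payload": {"commands": [[[0,0,-0.004,0],[-0.001,0,-0.008,0],[-0.001,0,-0.012,0],[-0.002,0,-0.016,0],[-0.003,0,-0.02,0],[-0.003,0,-0.02,0]]]}}

```text
clock: 4.18
eef_pos: [0.5079, 0.2328, 0.1487]
eef_rot: [0.104, 0.995, -0.001, -0.005]
contact_force: [-28.5, 5.2, 4.9]
width: 0.005
grip_force: 14.4
```

```bash
python3 - <<'E'
from h import *
st();robot.camera("side")
print(robot.tip_of("lid_lip","side")[:1])
E
```

```text
4.18 [0.5079 0.2328 0.1487] toolx [-0.978  0.207  0.01 ] F [-28.5   5.2   4.9] 0.004626335025014576 14.44120517000556
[{'position': [0.5249, 0.2804, 0.1539], 'score': 0.72}]
```

{"api": "arm_command", "payload": {"commands": [[[-0.002,0,-0.012,0],[-0.006,0,-0.024,0],[-0.011,0,-0.036,0],[-0.017,0,-0.047,0],[-0.024,0,-0.058,0],[-0.027,0,-0.062,0],[-0.027,0,-0.062,0]]]}}

```text
clock: 4.87
eef_pos: [0.5354, 0.2276, 0.2142]
eef_rot: [0.104, 0.995, 0.001, -0.003]
contact_force: [-38.1, 2.1, 25.4]
width: -0.0
grip_force: 19.0
```

```bash
python3 - <<'E'
from h import *
st();robot.camera("side")
print(robot.tip_of("lid_lip","side")[:1])
E
```

```text
4.87 [0.5354 0.2276 0.2142] toolx [-0.978  0.207  0.006] F [-38.1   2.1  25.4] -0.00016493523956521294 19.02651272714138
[{'position': [0.5517, 0.2725, 0.219], 'score': 0.93}]
```

{"api": "arm_command", "payload": {"commands": [[[-0.006,0,-0.015,0],[-0.016,0,-0.028,0],[-0.027,0,-0.039,0],[-0.039,0,-0.048,0],[-0.052,0,-0.056,0],[-0.064,0,-0.062,0],[-0.064,0,-0.062,0]]]}}

```text
clock: 5.55
eef_pos: [0.6023, 0.2126, 0.2742]
eef_rot: [0.105, 0.994, 0.0, 0.001]
contact_force: [-0.3, -0.5, 0.4]
width: 0.003
grip_force: 0.3
```

```bash
python3 - <<'E'
from h import *
st();robot.camera("side")
print(robot.tip_of("lid_lip","side")[:1])
E
```

```text
5.55 [0.6023 0.2126 0.2742] toolx [-0.978  0.209 -0.001] F [-0.3 -0.5  0.4] 0.0027805277179091827 0.2865817830107886
[{'position': [0.6189, 0.2623, 0.2813], 'score': 0.84}]
```

{"api": "arm_command", "payload": {"commands": [[[-0.015,0,-0.001,0],[-0.03,0,-0.001,0],[-0.045,0,-0.001,0],[-0.06,0,-0.001,0],[-0.072,0,-0.001,0],[-0.084,0,-0.001,0],[-0.094,0,-0.001,0],[-0.1,0,-0.001,0]]]}}

```text
clock: 6.32
eef_pos: [0.6988, 0.1922, 0.2735]
eef_rot: [0.105, 0.995, -0.0, -0.001]
contact_force: [0.6, -0.2, 0.1]
width: 0.004
grip_force: 0.0
```

```bash
python3 - <<'E'
from h import *
st();a=robot.camera("side");cv2.imwrite("pics/s2.png",a)
print(robot.tip_of("lid_lip","side")[:1])
E
```

```text
6.32 [0.6988 0.1922 0.2735] toolx [-0.978  0.208  0.001] F [ 0.6 -0.2  0.1] 0.004290750727510052 0.0
[{'position': [0.7255, 0.2412, 0.2938], 'score': 0.6}]
```

View pics/s2.png

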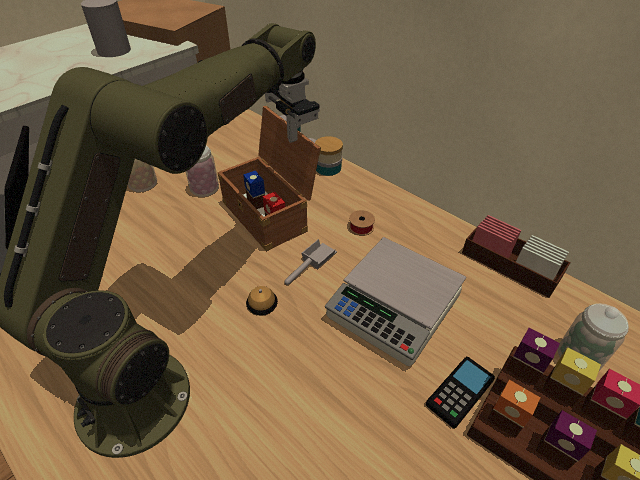

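The lid (px 288,150) is up past its balance and the finger isn't touching it. The red carton (px 273,203) is the near-right one and the blue carton (px 254,183) is the far-left. Next I'll back off over the front and look from the cameras.

{"api": "arm_command", "payload": {"commands": [[[0.04,0,0,0],[0.08,0,0,0],[0.12,0,0,0],[0.16,0,0,0],[0.2,0,0,0],[0.2,0,0,0],[0.2,0,0,0]]], "grip": -1}}

```text
clock: 7.0
eef_pos: [0.5011, 0.2344, 0.2752]
eef_rot: [0.104, 0.995, 0.0, 0.001]
contact_force: [1.2, 0.2, 1.1]
width: 0.465
grip_force: 0.0
```

```bash
python3 - <<'E'
from h import *
s=st();ims=[]
for c in("side","top","wrist"):
  a=robot.camera(c); K=robot.get_calibration(c)
  for n in["carton_red","carton_blue","lid_lip","lid_hinge"]:
    r=robot.tip_of(n,c);print(c,n,[(np.round(x['position'],3),round(x['score'],2)) for x in r[:2]])
  if c=="side":continue
  for n in["carton_red"]:
    for m in robot.masks_of(n,c)[:1]:
      v,u=np.nonzero(m['region']);print(c,n,m['score'],u.mean(),v.mean(),len(u))
  cv2.imwrite(f"pics/{c}3.png",a);ims.append(a)
E
python3 -c "
import cv2,numpy as np
t=cv2.imread('pics/top3.png')[170:290,160:320];w=cv2.imread('pics/wrist3.png')
cv2.imwrite('pics/c3.png',np.hstack([cv2.resize(t,(400,300)),cv2.resize(w,(400,300))]))"
```

```text
7.0 [0.5011 0.2344 0.2752] toolx [-0.979  0.206 -0.001] F [1.2 0.2 1.1] 0.46526840136756964 0.0
side carton_red [(array([0.61 , 0.187, 0.01 ]), 0.67), (array([ 0.795, -0.003,  0.004]), 0.29)]
side carton_blue [(array([0.639, 0.316, 0.012]), 0.77)]
side lid_lip [(array([0.746, 0.237, 0.286]), 0.83)]
side lid_hinge [(array([0.689, 0.244, 0.129]), 0.77)]
top carton_red [(array([0.613, 0.194, 0.01 ]), 0.72), (array([ 0.798, -0.002, -0.005]), 0.42)]
top carton_blue [(array([0.641, 0.318, 0.006]), 0.78)]
top lid_lip [(array([0.744, 0.232, 0.289]), 0.93)]
top lid_hinge [(array([0.692, 0.244, 0.124]), 0.96)]
top carton_red 0.62 261.2682926829268 228.67073170731706 410
wrist carton_red [(array([0.61 , 0.192, 0.01 ]), 0.65)]
wrist carton_blue [(array([0.638, 0.32 , 0.012]), 0.88)]
wrist lid_lip []
wrist lid_hinge [(array([ 0.797, -0.005, -0.   ]), 0.67), (array([0.691, 0.244, 0.125]), 0.59)]
wrist carton_red 0.74 299.65283469945354 328.9518442622951 5856
```

View pics/c3.png

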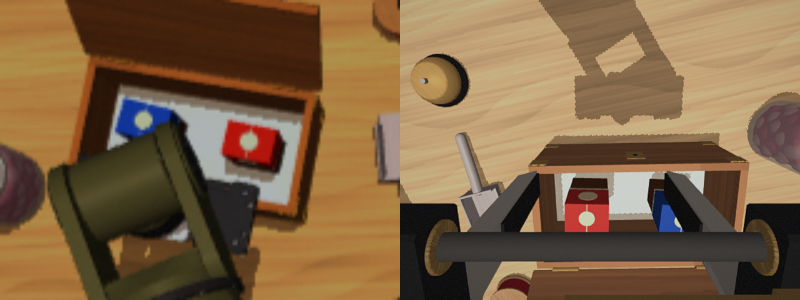

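The crops show the lid standing open. In the wrist view the red top is at half-scale px (587,218), clear of the blue one at (668,212). I'll measure the red top's centre and yaw on the plane z = 0.115.

```bash
python3 - <<'E'
from h import *
def plane(c,uv,z):
  K=robot.get_calibration(c);d=np.c_[(uv[:,0]-K['cx'])/K['fx'],(uv[:,1]-K['cy'])/K['fy'],np.ones(len(uv))]@K['R']
  o=-K['R'].T@K['t'];return (o+d*((z-o[2])/d[:,2])[:,None])[:,:2]
for c in("wrist","top"):
  a=cv2.imread(f"pics/{c}3.png");b,g,r=[a[...,i].astype(int) for i in range(3)]
  reg=robot.masks_of("carton_red",c)[0]['region']
  reg=cv2.dilate(reg.astype(np.uint8),np.ones((5,5)))>0
  br=a.max(2)[reg];print(c,np.percentile(br,[10,30,50,70,90]))
  m=(reg&(r>150)&(r-g>70)).astype(np.uint8)
  m=cv2.morphologyEx(m,cv2.MORPH_CLOSE,np.ones((9,9)) if c=="top" else np.ones((35,35)))&reg.astype(np.uint8)
  cs=max(cv2.findContours(m,0,1)[0],key=cv2.contourArea)[:,0]
  P=plane(c,cs.astype(float),.115)
  ct,sz,an=cv2.minAreaRect((P*1000).astype(np.float32));print(np.round(ct,1),np.round(sz,1),round(an,1),cs.min(0),cs.max(0))
E
```

```text
wrist [ 40.  87. 177. 197. 202.]
[608.3 189.2] [61.  41.7] 78.0 [263 326] [334 370]
top [ 52.9 126.  176.  178.  179. ]
[610.9 192. ] [59.3 40.9] 76.9 [249 218] [269 234]
```

The size (60 × 41 mm) and yaw (aligned with the tool) both match. With the gripper opened to about 80 mm there's wall clearance. I'll move over the carton next.

```bash
python3 -c "
from h import *
st();print(to([.610,.191,.07]))"
```

```text
7.95 [0.5031 0.2338 0.2745] toolx [-0.978  0.208 -0.   ] F [ 0.2  0.3 -0.2] 1.001206983055492 0.0
[-0.1134 -0.0196  0.2045]
```

{"api": "arm_command", "payload": {"commands": [[[-0.04,-0.01,0,0],[-0.08,-0.02,0.01,0],[-0.113,-0.02,0.04,0],[-0.113,-0.02,0.08,0],[-0.113,-0.02,0.1,0],[-0.113,-0.02,0.12,0],[-0.113,-0.02,0.12,0]]], "grip": -0.7}}

```text
clock: 8.53
eef_pos: [0.608, 0.1902, 0.1498]
eef_rot: [0.105, 0.994, -0.001, -0.003]
contact_force: [-0.7, -0.2, -0.3]
width: 0.849
grip_force: 0.0
```

{"api": "arm_command", "payload": {"commands": [[[0,0,0.02,0],[0,0,0.04,0],[0,0,0.06,0],[0,0,0.075,0],[0,0,0.084,0],[0,0,0.084,0]]]}}

```text
clock: 9.03
eef_pos: [0.6091, 0.1907, 0.0697]
eef_rot: [0.105, 0.995, -0.0, -0.001]
contact_force: [0.5, -0.2, 0.3]
width: 0.848
grip_force: 0.0
```

Clean descent. Closing now.

{"api": "arm_command", "payload": {"commands": [[[0,0,0,0],[0,0,0,0],[0,0,0,0],[0,0,0,0],[0,0,0,0],[0,0,0,0],[0,0,0,0],[0,0,0,0]]], "grip": 1}}

```text
clock: 9.7
eef_pos: [0.6101, 0.1908, 0.0717]
eef_rot: [0.105, 0.995, 0.0, 0.001]
contact_force: [-1.6, -1.3, 6.6]
width: 0.638
grip_force: 29.9
```

{"api": "arm_command", "payload": {"commands": [[[0,0,-0.005,0],[0,0,-0.02,0],[0,0,-0.05,0],[0,0,-0.085,0],[0,0,-0.12,0],[0,0,-0.15,0],[0,0,-0.165,0],[0,0,-0.165,0]]]}}

```text
clock: 10.37
eef_pos: [0.6104, 0.191, 0.2397]
eef_rot: [0.105, 0.995, 0.001, 0.003]
contact_force: [-0.1, 1.4, -1.9]
width: 0.638
grip_force: 29.9
```

```bash
python3 - <<'E'
from h import *
s=st()
for c in("side","top"):
  robot.camera(c)
  for n in["carton_red","carton_blue","lid_lip"]:
    r=robot.tip_of(n,c);print(c,n,[(np.round(x['position'],3),round(x['score'],2)) for x in r[:2]])
  m=robot.masks_of("scale_pan",c)
print(to([.650,-.262,.235]))
E
```

```text
10.37 [0.6104 0.191  0.2397] toolx [-0.978  0.208 -0.005] F [-0.1  1.4 -1.9] 0.6381408407199394 29.90266889333725
side carton_red [(array([0.61 , 0.188, 0.178]), 0.82)]
side carton_blue [(array([0.639, 0.316, 0.012]), 0.78)]
side lid_lip [(array([0.744, 0.237, 0.283]), 0.78)]
top carton_red [(array([0.61 , 0.193, 0.172]), 0.49), (array([0.616, 0.256, 0.002]), 0.4)]
top carton_blue [(array([0.638, 0.315, 0.01 ]), 0.57)]
top lid_lip [(array([0.745, 0.231, 0.289]), 0.76)]
[-1.339e-01 -4.344e-01 -1.000e-04]
```

The carton is held (bottom at 0.175, so TCP minus bottom is about 62 mm), and the lid and blue carton haven't changed. I'll carry sideways past the lid first, then over the platter.

{"api": "arm_command", "payload": {"commands": [[[0,-0.015,0,0],[0,-0.04,0,0],[0,-0.07,0,0],[0,-0.1,0,0],[0,-0.13,0,0],[0,-0.16,0,0],[-0.01,-0.19,0,0],[-0.02,-0.22,0,0]]]}}

```text
clock: 11.53
eef_pos: [0.5826, -0.0305, 0.2358]
eef_rot: [0.105, 0.995, -0.0, 0.0]
contact_force: [0.5, -1.1, -2.6]
width: 0.641
grip_force: 29.9
```

{"api": "arm_command", "payload": {"commands": [[[-0.015,-0.03,0,0],[-0.032,-0.06,0,0],[-0.05,-0.09,0,0],[-0.068,-0.12,0,0],[-0.085,-0.15,0,0],[-0.1,-0.18,0,0],[-0.108,-0.205,0,0],[-0.113,-0.214,0,0]]]}}

```text
clock: 12.2
eef_pos: [0.6483, -0.2658, 0.2346]
eef_rot: [0.106, 0.994, -0.0, -0.001]
contact_force: [-1.8, 0.8, -2.7]
width: 0.636
grip_force: 29.9
```

```bash
python3 - <<'E'
from h import *
s=st()
for c in("side","top"):
  robot.camera(c)
  for n in["carton_red","scale_pan"]:
    r=robot.tip_of(n,c);print(c,n,[(np.round(x['position'],3),round(x['score'],2)) for x in r[:2]])
print(to([.650,-.262,.15]))
E
```

```text
12.2 [ 0.6483 -0.2658  0.2346] toolx [-0.977  0.211  0.001] F [-1.8  0.8 -2.7] 0.6355935116621477 29.902401566505432
side carton_red [(array([ 0.65 , -0.268,  0.174]), 0.67)]
side scale_pan [(array([ 0.651, -0.259,  0.087]), 0.87), (array([ 0.793, -0.004,  0.   ]), 0.26)]
top carton_red [(array([0.62 , 0.256, 0.001]), 0.67)]
top scale_pan [(array([ 0.654, -0.266,  0.085]), 0.84)]
[-0.0011 -0.0014  0.0857]
```

Over the platter. I'll lower slowly, expecting contact at TCP z of about 0.147.

{"api": "arm_command", "payload": {"commands": [[[0,0,0.015,0],[0,0,0.035,0],[0,0,0.055,0],[0,0,0.068,0],[0,0,0.076,0],[0,0,0.08,0],[0,0,0.08,0]]]}}

```text
clock: 13.08
eef_pos: [0.6493, -0.2611, 0.1553]
eef_rot: [0.104, 0.995, 0.0, -0.0]
contact_force: [0.8, 0.8, -2.1]
width: 0.635
grip_force: 29.9
```

{"api": "arm_command", "payload": {"commands": [[[0,0,0.002,0],[0,0,0.004,0],[0,0,0.006,0],[0,0,0.006,0]]]}}

```text
clock: 13.42
eef_pos: [0.6493, -0.2615, 0.1494]
eef_rot: [0.105, 0.995, -0.0, 0.0]
contact_force: [-0.3, 0.6, -3.1]
width: 0.639
grip_force: 29.9
```

{"api": "arm_command", "payload": {"commands": [[[0,0,0.001,0],[0,0,0.002,0],[0,0,0.003,0],[0,0,0.003,0]]]}}

```text
clock: 13.75
eef_pos: [0.6494, -0.2615, 0.1468]
eef_rot: [0.105, 0.995, -0.0, 0.0]
contact_force: [-0.5, -0.2, 0.5]
width: 0.637
grip_force: 29.9
```

The platter is carrying the carton's weight now. One small nudge more, then release.

{"api": "arm_command", "payload": {"commands": [[[0,0,0.0005,0],[0,0,0.0005,0]]]}}

```text
clock: 13.92
eef_pos: [0.6494, -0.2615, 0.1467]
eef_rot: [0.105, 0.995, -0.0, 0.0]
contact_force: [-2.6, -0.1, 3.9]
width: 0.636
grip_force: 29.9
```

{"api": "arm_command", "payload": {"commands": [[[0,0,0,0],[0,0,0,0],[0,0,0,0],[0,0,0,0],[0,0,0,0],[0,0,0,0],[0,0,0,0],[0,0,0,0]]], "grip": -0.9}}

```text
clock: 14.58
eef_pos: [0.6493, -0.2615, 0.1459]
eef_rot: [0.105, 0.995, -0.0, -0.0]
contact_force: [-0.3, 0.6, 0.4]
width: 0.949
grip_force: 0.0
```

{"api": "arm_command", "payload": {"commands": [[[0,0,-0.01,0],[0,0,-0.03,0],[0,0,-0.06,0],[0,0,-0.1,0],[0.03,0,-0.12,0],[0.07,0,-0.13,0],[0.1,0,-0.13,0],[0.1,0,-0.13,0]]]}}

```text
clock: 15.25
eef_pos: [0.5478, -0.2398, 0.278]
eef_rot: [0.105, 0.994, -0.0, 0.0]
contact_force: [1.8, 0.4, 0.7]
width: 0.951
grip_force: 0.0
```

```bash
python3 - <<'E'
from h import *
s=st()
a=robot.camera("side");cv2.imwrite("pics/f.png",a)
for c in("side","top"):
  if c=="top":robot.camera(c)
  for n in["carton_red","carton_blue","lid_lip","bell","scoop","ribbon","card_reader","jar_pink"]:
    r=robot.tip_of(n,c);print(c,n,[(np.round(x['position'],3),round(x['score'],2)) for x in r[:1]])
E
```

```text
15.25 [ 0.5478 -0.2398  0.278 ] toolx [-0.978  0.209 -0.001] F [1.8 0.4 0.7] 0.9511296413760061 0.0
side carton_red [(array([ 0.649, -0.26 ,  0.086]), 0.6)]
side carton_blue [(array([0.638, 0.316, 0.012]), 0.84)]
side lid_lip []
side bell []
side scoop [(array([0.575, 0.003, 0.003]), 0.98)]
side ribbon [(array([ 0.793, -0.002, -0.   ]), 0.9)]
side card_reader [(array([ 0.52 , -0.523, -0.004]), 0.65)]
side jar_pink [(array([ 0.574,  0.524, -0.003]), 0.78)]
top carton_red [(array([ 0.652, -0.262,  0.086]), 0.57)]
top carton_blue [(array([0.639, 0.318, 0.008]), 0.8)]
top lid_lip [(array([0.747, 0.231, 0.292]), 0.7)]
top bell [(array([ 0.38 , -0.006,  0.002]), 0.75)]
top scoop [(array([ 0.579,  0.005, -0.001]), 0.58)]
top ribbon [(array([ 0.798, -0.001, -0.004]), 0.76)]
top card_reader [(array([ 0.523, -0.523, -0.002]), 0.82)]
top jar_pink [(array([0.572, 0.518, 0.003]), 0.97)]
```

View pics/f.png

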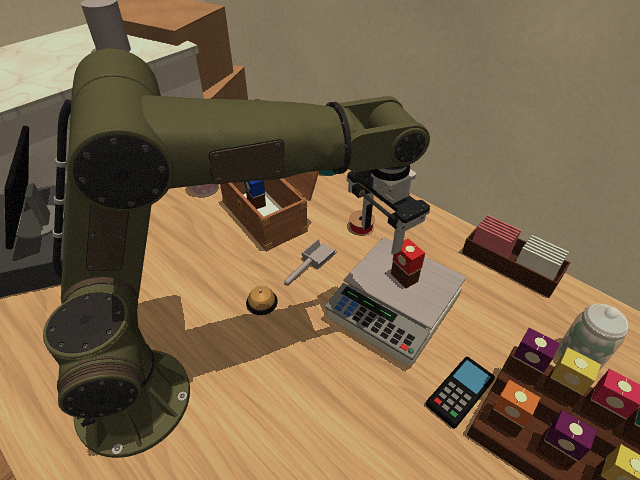

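The red carton stands upright on the platter (px 407,262). The blue one is still in the chest (px 256,188), the lid is open, the bystanders are where they were, and the gripper is clear.

```bash
python3 -c "
from bench import robot
print(robot.finish_job())"
```

```text
the job is handed in; nothing more can be done
None
```

The job is handed in: the red carton stands upright at the centre of the scale platter, the lid stays open by itself, and the blue carton and everything else are where they were (about 15 s of the 67 s used).

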